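# Release the near lane of a bearing roll track

### The arm

A 6-joint arm with a two-finger parallel gripper is mounted at the origin on the work surface. World frame = base frame: x ahead of the robot, y to its left, z up, the work surface at z = 0. Lengths are in m, angles in rad, forces in N, time in s.
With the tool pointing down it reaches from about 0.375 to 0.975 m from the base axis. Payload 3.8 kg.
Tool frame: the origin (TCP) lies midway between the tips of the shut fingers; the grasp point (between the pads) lies 19 mm behind it; z points along the fingers, y is the line along which they close (so a half turn about z gives the same grasp; the last joint's range is limited). The gripper opens to 85 mm and grips with 20 to 120 N. Pads are 22 mm wide; open, the fingers measure 114 mm over their backs; the gripper's body (76 mm by 85 mm) begins 54 mm behind the grasp point. The pads swing forward as they close: fully open they stand 13 mm farther back than shut.
Start: joints at [-1.312, 0.264, 1.604, -0, 1.274, -0.037], TCP at [0.197, -0.646, 0.231] pointing down, gripper open.
Joint ranges: [-2.63, 2.63], [-0.94, 2.18], [0.31, 2.57], [-1.31, 4.45], [0, 2.66], [-2.55, 2.55]. Speed limits (rad/s): [2.57, 2.57, 3.14, 3.14, 3.14, 3.14].

### API

Orientations are given as a rotation vector (axis times angle).
In Python, from workcell import bot gives the robot as it stands.
- The arm moves only by the tool step_arm, never from a script. Its argument "motion" is a list of rows, each a list of 5 numbers: the finger opening in cm, from 0 to 8.54, then the shift along the tool's x, y, z in cm, then the turn about the tool's z in degrees. In form: [[claw, dx, dy, dz, twist], ...]. A call has 1 to 20 rows; each row is the pose to reach, as a shift and turn from the pose commanded when the call began, along the tool's axes at that moment; what a row does not reach only later rows make up. A row lasts 1/10 s, in which the tool goes at most 50 mm and 8.59 degrees, less where a joint would pass 70% of its speed; a pose out of reach is approached as far as the arm can. A call with a gripper value outside its range is refused whole. The fingers move at their own pace and stop on an object; "force" is the grip in N (left out, the last holds). Time passes only in rows, so rows that repeat a pose let the fingers close. It gives the time, the measured TCP pose, the force, the opening and the grip force at its end, in the units of the state.
- bot.read_state(): the state, without advancing time (a new reading comes with each control period).
- bot.read_camera(name): name is "scene" or "side" or "wrist"; returns (picture, depth): 400x640x3 uint8, red, green, blue; 400x640 float32, m along the optical axis (not along the pixel's ray), 0 where there is no reading.
- bot.calibration(name): a dict with "mtx" (3x3 intrinsics, pixels), "origin" and "orientation" of the camera in the world; the wrist camera has in their place "T_tool_cam" (4x4, takes a point from camera to tool coordinates, whose origin is the TCP and whose axes are the flange's). Camera axes: x right, y up, looking along -z (the intrinsics and any distortion apply to the point x, -y, -z); pixel columns grow to the right and rows downward; lengths in m; the calibration is good to about 2 mm. A picture is of the moment at which its call begins: read the wrist's pose just before it. calibration takes no time and is no camera call.
- bot.finish_job(): hands the job in; it is judged then, once.
The state is a dict: "time": time; "q": joint angles; "joint_vel": joint speeds; "joint_torque": joint torques, N m; "tool_pos": TCP position; "tcp_rot": TCP orientation; "wrist_force": force on the tool from outside, world axes, zero at the start; "torque": the same for the moment, N m; "width": opening from 0.0 (shut) to 1.0 (fully open); "grip_force": force on a finger pad.
Only numpy, scipy, OpenCV 4.12 (cv2) and the standard library are available. Lean on these libraries where they do the work, as an engineer would, in place of code of your own. Each camera call takes 0.05 s, during which the arm holds its last target. There are 200 camera calls.

### The job

A bore plug gauge has been left lying across the run-out of the sloping two-lane bearing track: lay it flat in the shallow gauge tray, without dropping it, while the gate is still shut. Then slide the sprung gate by its upright grip to half of its travel and hold it there, so that the three bearings of the near lane (the one on the robot's side) roll down to the end of the run-out while those of the far lane stay held back. Finish while still holding the gate half open, and leave everything else on the bench where it is.

Things in the scene. Friction and masses are not known exactly. Their poses are not given: they have to be found in the camera images.
- track: fixed aluminium roll track, 58 x 320 mm. Origin on the bench under the gate, mid-width; x across, near lane to far (the way the gate opens), y up the track (level), z up. Two 19 mm lanes, centred at x = -16.5 mm (near) and +16.5 mm (far), 14 mm centre rail between. Floor slopes down 8 degrees to -y, 62 mm above the bench at the gate; rail and walls rise 25 mm above it
- run_out_end (a point): lower end of the track, at its end stop: mid-width, at the top of the walls, 64 mm above the bench, 164 mm from the gate. The run-out, open on top, lies between here and the gate
- bridge_top (a point): top of the gate bridge, straight above the track's origin, 118 mm above the bench. Its two guide bars span y = -8 to +8 mm between posts at x = -43 and x = +106 mm of the track's frame; a 12 mm spring barrel lies beside them at y = -17 mm, x = -46 to +24 mm, its top 121 mm up
- gate (a joint): the gate's slide along the track's +x, in m: 0 shut, 0.066 fully open, half travel 0.033. A spring pulls it shut: about 3 N shut, 8.5 N at half, 14 N fully open; let go, it snaps shut. At half travel the plate's edge stands at the middle of the centre rail: near lane open, far lane shut. Near-lane bearings start to pass at about 0.026
- gate_grip (a point): centre of the gate's black upright grip, 144 mm above the bench: 16 mm thick along the track's x, 30 mm along its y, 42 mm tall (123 to 165 mm above the bench), free on all sides above the steel carriage. It stands at mid-width of the track when shut and moves with the gate along the track's +x
- plug_gauge: steel bore plug gauge, 134 mm long along its x, about 0.22 kg: eight-sided handle 80 mm long, 18 mm thick, with a 17 mm plug at each end. Origin at the middle of the handle, 9 mm above what it lies on. At the start it lies level across the walls of the run-out, about 109 mm from the gate, square to the track within 0.15 rad
- gauge_tray: fixed shallow grey gauge tray, 115 mm (x) by 190 mm (y, the long way) by 16 mm high, 3 mm walls, rubber floor 4 mm above the bench; origin under its centre on the bench
- ring_box: fixed deep grey box of small rings, 110 x 150 x 55 mm; origin under its centre on the bench; not to be used
- near_bearing1: steel bearing, 40 mm diameter, 16 mm wide, standing on edge in the near lane (track x = -16.5 mm), number 1 up from the gate; origin at its centre
- near_bearing2: steel bearing, 40 mm diameter, 16 mm wide, standing on edge in the near lane (track x = -16.5 mm), number 2 up from the gate; origin at its centre
- near_bearing3: steel bearing, 40 mm diameter, 16 mm wide, standing on edge in the near lane (track x = -16.5 mm), number 3 up from the gate; origin at its centre
- far_bearing1: steel bearing, 40 mm diameter, 16 mm wide, standing on edge in the far lane (track x = +16.5 mm), number 1 up from the gate; origin at its centre
- far_bearing2: steel bearing, 40 mm diameter, 16 mm wide, standing on edge in the far lane (track x = +16.5 mm), number 2 up from the gate; origin at its centre
- far_bearing3: steel bearing, 40 mm diameter, 16 mm wide, standing on edge in the far lane (track x = +16.5 mm), number 3 up from the gate; origin at its centre
- spare_bearing1: loose bearing lying flat on the bench, 40 mm diameter, 16 mm high; origin under its centre; bystander
- spare_bearing2: another loose bearing lying flat on the bench, same size; origin under its centre; bystander
- caliper: digital caliper lying on the bench, 225 mm long along its y, 12 mm high; origin under the middle of its beam; bystander
- oil_bottle: white oil bottle with black cap, 56 mm diameter, 150 mm tall; origin under its centre; bystander
- loupe: small black magnifier standing upright, 40 mm diameter, 40 mm tall; origin under its centre; bystander
- brush: hand brush lying on the bench, 170 mm long along its x; bystander
Not all that is in view belongs to the job. Of the things shaped like the plug_gauge, the steel one is meant.

How it is judged:
On the way:
1. the plug gauge lies flat in the gauge tray, let go, with the gate still shut and the near lane still full (x of plug_gauge in the frame of gauge_tray between -0.045 and 0.045 m and y of plug_gauge in the frame of gauge_tray between -0.045 and 0.045 m and z of plug_gauge in the frame of gauge_tray between 0.004 and 0.018 m and angle between plug_gauge's own x axis and vertical between 1.5 and 1.65 rad and contact force between each of the arm, the fingers and plug_gauge below 0.05 N and linear speed of plug_gauge below 0.02 m/s and value of joint gate below 0.005 m and y of each of near_bearing1, near_bearing2, near_bearing3 in the frame of track above 0.012 m), for 0.2 s.
At the end, for the whole second after the job is handed in: Fingers hold the gate (over 4 N) still at half travel, 33 mm within 6 mm; the near-lane bearings rest in the near run-out, the far-lane ones are still behind the gate; the plug gauge lies flat and untouched in the tray, its middle within 45 mm of the tray's middle each way (x of plug_gauge in the frame of gauge_tray between -0.045 and 0.045 m and y of plug_gauge in the frame of gauge_tray between -0.045 and 0.045 m and z of plug_gauge in the frame of gauge_tray between 0.004 and 0.018 m and angle between plug_gauge's own x axis and vertical between 1.5 and 1.65 rad and contact force between each of the arm, the fingers and plug_gauge below 0.05 N and linear speed of plug_gauge below 0.02 m/s and value of joint gate between 0.027 and 0.039 m and velocity of joint gate between -0.01 and 0.01 m/s and contact force between the fingers and gate above 4 N and y of near_bearing1 in the frame of track between -0.165 and -0.045 m and x of near_bearing1 in the frame of track between -0.026 and -0.007 m and z of near_bearing1 in the frame of track between 0.05 and 0.085 m and linear speed of each of near_bearing1, near_bearing2, near_bearing3 below 0.03 m/s and y of near_bearing2 in the frame of track between -0.165 and -0.045 m and x of near_bearing2 in the frame of track between -0.026 and -0.007 m and z of near_bearing2 in the frame of track between 0.05 and 0.085 m and y of near_bearing3 in the frame of track between -0.165 and -0.045 m and x of near_bearing3 in the frame of track between -0.026 and -0.007 m and z of near_bearing3 in the frame of track between 0.05 and 0.085 m and y of far_bearing1 in the frame of track between 0.012 and 0.15 m and x of far_bearing1 in the frame of track between 0.007 and 0.026 m and y of far_bearing2 in the frame of track between 0.012 and 0.15 m and x of far_bearing2 in the frame of track between 0.007 and 0.026 m and y of far_bearing3 in the frame of track between 0.012 and 0.15 m and x of far_bearing3 in the frame of track between 0.007 and 0.026 m); the arm keeps its last pose, push and grip.
It fails at once if a bearing of the far lane gets past the gate (y of any of far_bearing1, far_bearing2, far_bearing3 in the frame of track below 0.008 m).
It fails at once if the plug gauge is dropped (falls free faster than 0.7 m/s, that is from over 25 mm) (contact force between the fingers and plug_gauge below 0.05 N and linear speed of plug_gauge above 0.7 m/s).
It fails at once if a bystander on the bench is moved by more than 25 mm (distance of any of spare_bearing1, spare_bearing2, caliper, oil_bottle, loupe, brush from where it was at the start of the episode above 0.025 m).
It also fails if it takes over 53 s, if anything falls off the work surface, if the arm or the gripper's body presses on something with over 40 N, if the wrist force passes 120 N, or if a joint passes its speed limit or range.

## Working session

There is one attempt and no reset: what is moved stays moved. The work goes in short steps, Python scripts to look and compute and a tool call to move; the robot and the scene stay as the last step left them, time stands still between calls to the robot, and variables do not carry over. Pictures are saved under pics/ and viewed, at most 10 in all, crops included, and the job is handed in when it is done.

Besides the shell and the picture viewer there is one more tool, called after "Emit:" by a JSON object that holds its "api" and its "payload". step_arm: Moves the arm, as the interface text tells. Its arguments: {"type":"object","properties":{"motion":{"type":"array","items":{"type":"array","items":{"type":"number"}}},"force":{"type":"number"}},"required":["motion"]}

```bash
mkdir -p pics; ls; cat > h.py <<'E'
import numpy as np,cv2
from workcell import bot
from scipy.spatial.transform import Rotation as R
def pose(name,s=None):
    c=bot.calibration(name)
    if name=="wrist":
        s=s or bot.read_state(); T=np.eye(4);T[:3,:3]=R.from_rotvec(s["tcp_rot"]).as_matrix();T[:3,3]=s["tool_pos"]
        T=T@np.array(c["T_tool_cam"]);return c,T[:3,:3],T[:3,3]
    o=np.array(c["orientation"]);Rm=o if o.shape==(3,3) else R.from_rotvec(o).as_matrix()
    return c,Rm,np.array(c["origin"])
def rays(name,uv,P=None):
    c,Rm,o=P or pose(name);K=np.array(c["mtx"]);d=c.get("dist")
    p=cv2.undistortPoints(np.float64(uv).reshape(-1,1,2),K,None if d is None else np.array(d)).reshape(-1,2)
    v=np.c_[p[:,0],-p[:,1],-np.ones(len(p))]
    return o,v@Rm.T
def onplane(name,uv,z,P=None):
    o,v=rays(name,uv,P);return o+v*((z-o[2])/v[:,2])[:,None]
def cloud(name,dep,P=None):
    vv,uu=np.mgrid[:400,:640];o,v=rays(name,np.stack([uu.ravel(),vv.ravel()],1),P)
    return (o+v*dep.ravel()[:,None]).reshape(400,640,3)
E
python3 - <<'E'
from h import *
for n in("scene","side"):
    im,d=bot.read_camera(n);cv2.imwrite(f"pics/{n}.png",im[...,::-1]);np.save(n+"d.npy",d);c=bot.calibration(n);print(n,c)
print(bot.calibration("wrist").keys(),bot.calibration("wrist")["T_tool_cam"]);print(bot.read_state())
E
```

```text
pics
scene {'mtx': array([[373.93323232,   0.        , 314.7920832 ],
       [  0.        , 373.93323232, 202.72388439],
       [  0.        ,   0.        ,   1.        ]]), 'origin': array([ 0.99374522, -0.39084169,  0.99614783]), 'orientation': array([0.61574415, 0.26936102, 0.75812024])}
side {'mtx': array([[425.46136166,   0.        , 314.50481855],
       [  0.        , 425.46136166, 196.79428838],
       [  0.        ,   0.        ,   1.        ]]), 'origin': array([0.13894525, 0.64386931, 0.96082783]), 'orientation': array([ 0.23436909, -0.87393321, -2.46040372])}
dict_keys(['mtx', 'T_tool_cam']) [[ 2.41190834e-04  9.48455724e-01  3.16909580e-01  8.26577188e-02]
 [ 9.99999700e-01  4.57789760e-06 -7.74772082e-04 -1.00259474e-03]
 [-7.36287795e-04  3.16909672e-01 -9.48455438e-01 -1.43543887e-01]
 [ 0.00000000e+00  0.00000000e+00  0.00000000e+00  1.00000000e+00]]
{'time': 0.1, 'q': array([-1.31189615e+00,  2.64669296e-01,  1.60525755e+00, -2.46196463e-06,
        1.27370720e+00, -3.69049773e-02]), 'joint_vel': array([ 1.89429066e-03, -1.13575652e-03, -2.65400988e-03,  1.84431467e-03,
        5.18927311e-04, -9.44806106e-05]), 'joint_torque': array([ 1.82933738e-03, -5.16701746e+01, -3.68590021e+01,  1.25543161e-04,
        6.31603121e-03, -2.90889079e-05]), 'tool_pos': array([ 0.19659152, -0.64503535,  0.23008141]), 'tcp_rot': array([-3.10528721e+00, -4.62659632e-01,  3.58636678e-04]), 'wrist_force': array([-0.54246425,  0.04834402,  0.34817031]), 'torque': array([ 0.00981414, -0.00310456, -0.06023295]), 'grip_force': 0.0, 'width': 1.0017333856628936}
```

View pics/scene.png

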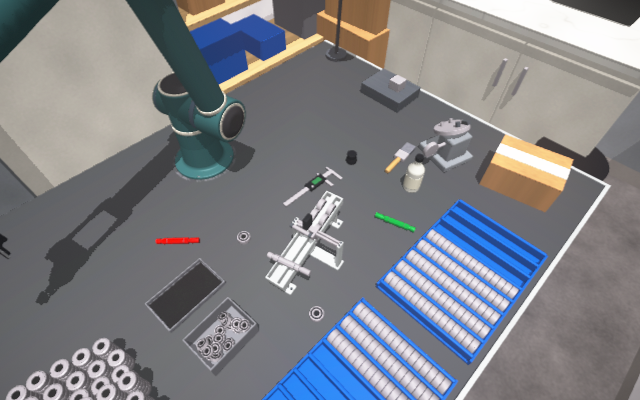

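View pics/side.png

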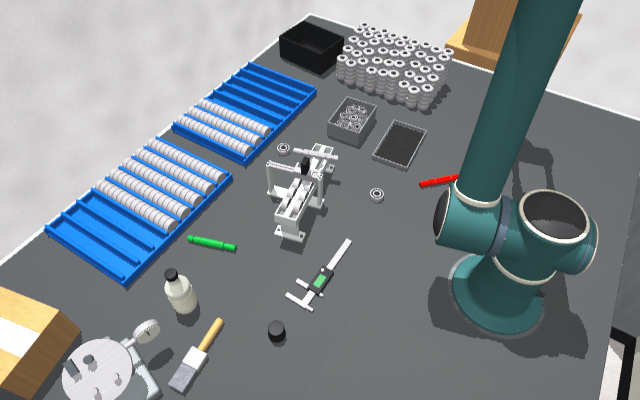

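The scene view shows the gauge across the run-out near (289,264), the black grip near (307,221), the shallow tray near (185,293) and the ring box near (222,335). The side view shows the gauge near (315,153), the grip near (305,165) and the tray near (400,144). The red and green look-alikes are not the one meant.

```bash
python3 - <<'E'
from h import *
a=cv2.imread("pics/scene.png")[170:320,220:370];b=cv2.imread("pics/side.png")[120:250,250:440]
cv2.imwrite("pics/c.png",np.hstack([cv2.resize(a,(400,400),interpolation=2),cv2.resize(b,(400,274),interpolation=2).__class__ and cv2.copyMakeBorder(cv2.resize(b,(400,274),interpolation=2),0,126,0,0,0)]))
for n,box in(("scene",(130,240,350,330)),("side",(250,110,440,250))):
    C=cloud(n,np.load(n+"d.npy"));im=cv2.imread(f"pics/{n}.png")
    u0,v0,u1,v1=box
    # tray: dark floor blob
    h=C[...,2];g=im.max(2);valid=np.load(n+"d.npy")>0
    print(n,"bench z",np.median(h[(valid)&(abs(h)<.02)]))
    m=np.zeros_like(g);sel=(g<46)&(h<.03)&(h>-.01)
    m[v0:v1,u0:u1]=sel[v0:v1,u0:u1]*255
    k,l,st,ce=cv2.connectedComponentsWithStats(m)
    for i in np.argsort(-st[1:,4])[:3]+1:
        pts=np.argwhere(l==i)[:,::-1];P=onplane(n,pts,.004);r=cv2.minAreaRect(np.float32(P[:,:2]*1000));print("dark",st[i],ce[i].round(),r, np.median(h[l==i]))
    # high stuff by slices in track area
    U=(h>.06)&(h<.3)&valid;M=np.zeros_like(U);
    if n=="scene":M[185:300,255:350]=1
    else:M[140:245,260:345]=1
    U&=M
    blk=U&(g<60)&(h>.11);
    print("black grip",blk.sum(),np.percentile(C[blk],[2,50,98],axis=0).round(4).tolist())
E
```

```text
scene bench z 0.00033520204742187865
black grip 66 [[0.5526, -0.0139, 0.1301], [0.5589, -0.0062, 0.146], [0.5624, 0.0135, 0.1643]]
side bench z 0.001259539700350698
black grip 99 [[0.5427, -0.009, 0.1263], [0.5482, 0.0123, 0.1512], [0.5569, 0.0178, 0.1669]]
```

View pics/c.png

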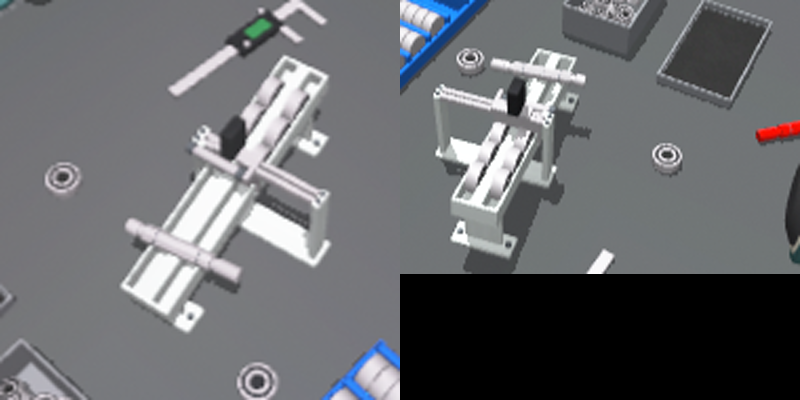

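The crop shows the gauge lying across the run-out, the black grip clear above the bridge, and the far post on the far side.

```bash
python3 - <<'E'
from h import *
for n in("scene","side"):
    d=np.load(n+"d.npy");C=cloud(n,d);im=cv2.imread(f"pics/{n}.png").astype(int);h=C[...,2];ok=d>0;g=im.max(2)
    X,Y=C[...,0],C[...,1]
    def show(t,m):
        p=C[m]; 
        if len(p)<5:print(n,t,len(p));return
        q=p[:,:2];w,V=np.linalg.eigh(np.cov(q.T));ax=V[:,1]*np.sign(V[0,1] or 1)
        s=(q-np.median(q,0))@ax;
        print(n,t,len(p),"med",np.median(p,0).round(4),"mid",(np.median(q,0)+ax*(s.max()+s.min())/2).round(4),"ang",np.degrees(np.arctan2(ax[1],ax[0])).round(2),"len",np.ptp(s).round(3),"z",np.percentile(h[m],[5,95]).round(3), "rect",cv2.minAreaRect(np.float32(q*1000)))
    near=ok&(X>.35)&(X<.72)
    # tray: rim points z ~.016 in tray area and dark floor
    T=ok&(X>.35)&(X<.7)&(Y<-.15)&(Y>-.5)
    fl=T&(g<60)&(h<.012)
    mm=(fl*255).astype(np.uint8);k,l,st,ce=cv2.connectedComponentsWithStats(mm)
    if k>1:
        i=1+np.argmax(st[1:,4]);show("trayfloor",l==i)
    show("walltop", near&(h>.011)&(h<.02)&(abs(Y+.3)<.2)&(g<140)&(X<.6))
    R_=near&(abs(X-.55)<.15)
    show("gauge",R_&(Y<-.05)&(Y>-.2)&(h>.082)&(h<.11))
    show("gaugetop",R_&(Y<-.05)&(Y>-.2)&(h>.090)&(h<.11))
    show("track",R_&(h>.055)&(h<.1)&(abs(Y)<.3)&(Y>.03))
    show("track all",R_&(h>.03)&(h<.075)&(abs(Y)<.3)&(Y<-.03))
    show("bars",R_&(abs(Y)<.1)&(h>.105)&(h<.122))
    show("griptop",R_&(abs(Y)<.1)&(h>.158)&(h<.175))
E
```

```text
scene trayfloor 471 med [ 0.4168 -0.4123  0.0039] mid [ 0.4202 -0.412 ] ang 4.39 len 0.095 z [0.001 0.007] rect ((419.03118896484375, -406.1850891113281), (95.48137664794922, 59.57989501953125), 2.502931833267212)
scene walltop 321 med [ 0.4723 -0.337   0.0152] mid [ 0.4375 -0.2904] ang -53.26 len 0.372 z [0.011 0.019] rect ((466.19268798828125, -268.75006103515625), (228.1846466064453, 342.6845703125), 3.1773107051849365)
scene gauge 280 med [ 0.5855 -0.104   0.088 ] mid [ 0.5836 -0.1046] ang 17.82 len 0.132 z [0.083 0.092] rect ((583.317626953125, -103.74468231201172), (132.33743286132812, 19.92388153076172), 18.476661682128906)
scene gaugetop 53 med [ 0.5951 -0.0999  0.0912] mid [ 0.5838 -0.1037] ang 18.26 len 0.129 z [0.09  0.094] rect ((584.4111938476562, -105.1134262084961), (128.81289672851562, 15.568375587463379), 20.863265991210938)
scene track 337 med [0.5479 0.0761 0.0929] mid [0.5507 0.0713] ang -59.83 len 0.178 z [0.074 0.099] rect ((561.4838256835938, 73.10612487792969), (88.83088684082031, 193.3450927734375), 42.76548767089844)
scene track all 1129 med [ 0.5837 -0.136 
[... 1569 characters left out ...]
54399871826172), (140.62115478515625, 146.3177032470703), 12.419589042663574)
side track all 593 med [ 0.5825 -0.2655  0.0508] mid [ 0.5748 -0.1849] ang -84.56 len 0.241 z [0.034 0.07 ] rect ((588.7398681640625, -182.4639892578125), (234.6139373779297, 112.55517578125), 89.30189514160156)
side bars 586 med [0.5513 0.0189 0.115 ] mid [0.5768 0.0143] ang -10.23 len 0.168 z [0.106 0.121] rect ((584.3673706054688, 34.31715393066406), (129.56280517578125, 156.8527069091797), 89.33747863769531)
side griptop 64 med [0.552  0.0038 0.1652] mid [0.5523 0.0019] ang -79.91 len 0.034 z [0.16  0.168] rect ((553.1560668945312, 2.0441837310791016), (15.838247299194336, 33.63979721069336), 9.687807083129883)
```

```bash
python3 - <<'E'
from h import *
for n,c in(("scene",[(146,303),(199,261),(224,283),(172,328)]),("side",[(372.6,152.3),(392.5,121.4),(426.7,138),(405.8,169)])):
    P=onplane(n,c,.016)[:,:2];print(n,P.round(3).tolist(),"cen",P.mean(0).round(4))
    for i in range(4):
        e=P[(i+1)%4]-P[i];print(np.linalg.norm(e).round(3),np.degrees(np.arctan2(e[1],e[0])).round(1))
    # floor height from depth
    C=cloud(n,np.load(n+"d.npy"));u,v=np.mean(c,0).astype(int);print("floor",C[v-4:v+5,u-4:u+5].reshape(-1,3).mean(0).round(4))
s=bot.read_state();M=R.from_rotvec(s["tcp_rot"]).as_matrix();print(M.round(3))
for t in [(.584,-.1025,.2),(.5525,.0018,.3)]:
    print("shift cm",(M.T@(np.array(t)-s["tool_pos"])*100).round(2))
E
```

```text
scene [[0.368, -0.442], [0.362, -0.264], [0.472, -0.254], [0.479, -0.428]] cen [ 0.4201 -0.3472]
0.178 92.1
0.111 5.4
0.175 -87.5
0.112 -172.9
floor [ 0.4191 -0.3495  0.0164]
side [[0.47, -0.261], [0.479, -0.426], [0.351, -0.412], [0.353, -0.25]] cen [ 0.413  -0.3373]
0.166 -87.0
0.129 173.4
0.161 89.3
0.118 -5.1
floor [ 0.4164 -0.3456  0.0054]
[[ 0.957  0.292 -0.001]
 [ 0.292 -0.957  0.002]
 [ 0.    -0.002 -1.   ]]
shift cm [ 52.87 -40.6    3.09]
shift cm [ 52.9  -51.51  -6.88]
```

Emit:
{"api": "step_arm", "payload": {"motion": [[5.0,52.9,-40.6,-2,-1.3],[5.0,52.9,-40.6,-2,-1.3],[5.0,52.9,-40.6,-2,-1.3],[5.0,52.9,-40.6,-2,-1.3],[5.0,52.9,-40.6,-2,-1.3],[5.0,52.9,-40.6,-2,-1.3],[5.0,52.9,-40.6,-2,-1.3],[5.0,52.9,-40.6,-2,-1.3],[5.0,52.9,-40.6,-2,-1.3],[5.0,52.9,-40.6,-2,-1.3],[5.0,52.9,-40.6,-2,-1.3],[5.0,52.9,-40.6,-2,-1.3],[5.0,52.9,-40.6,-2,-1.3],[5.0,52.9,-40.6,-2,-1.3],[5.0,52.9,-40.6,-2,-1.3],[5.0,52.9,-40.6,-2,-1.3],[5.0,52.9,-40.6,-2,-1.3],[5.0,52.9,-40.6,-2,-1.3]], "force": 60}}

```text
time: 1.9
tool_pos: [0.5836, -0.1045, 0.2512]
tcp_rot: [3.102, 0.495, -0.001]
wrist_force: [0.1, 0.6, -0.8]
width: 0.585
grip_force: 0.0
```

```bash
python3 - <<'E'
from h import *
s=bot.read_state();im,d=bot.read_camera("wrist");cv2.imwrite("pics/w1.png",im[...,::-1]);np.save("w1d.npy",d)
np.savez("w1s.npz",tool_pos=s["tool_pos"],tcp_rot=s["tcp_rot"])
P=pose("wrist",s);C=cloud("wrist",d,P);h=C[...,2];X,Y=C[...,0],C[...,1]
print(s["time"],s["tool_pos"],s["width"],s["wrist_force"])
g=(d>0)&(h>.083)&(h<.1)&(Y>-.2)&(Y<-.05)&(X>.48)&(X<.68)
q=C[g];r=cv2.minAreaRect(np.float32(q[:,:2]*1000));print(r,np.percentile(q[:,2],[50,90,97]))
for zl,zh in((.055,.08),):
    w=(d>0)&(h>zl)&(h<zh)&(Y>-.25)&(Y<-.03)&(X>.5)&(X<.7);print(cv2.minAreaRect(np.float32(C[w][:,:2]*1000)))
E
```

```text
1.9 [ 0.58361289 -0.10454144  0.25116214] 0.5846006212202638 [ 0.13871405  0.60090942 -0.82443728]
((585.77685546875, -101.42337036132812), (131.9185333251953, 17.92454719543457), 17.53178596496582) [0.0894057  0.09136645 0.09194291]
((577.2975463867188, -99.40778350830078), (138.68829345703125, 86.34004211425781), 89.60253143310547)
```

View pics/w1.png

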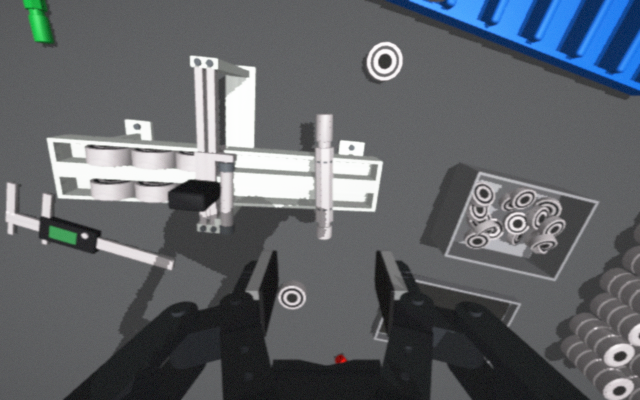

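The wrist view shows the gauge at (324,177), midway between the fingers and in line with them. The track runs from (380,185) to (55,168), with the grip at (193,195) and the spring barrel at (227,190).

```bash
python3 - <<'E'
from h import *
s=dict(np.load("w1s.npz"));P=pose("wrist",s);d=np.load("w1d.npy");C=cloud("wrist",d,P)
lo=onplane("wrist",[(382,160),(378,211)],.064,P);up=onplane("wrist",[(50,137),(60,200)],.109,P)
for a,b in((lo[0],up[0]),(lo[1],up[1]),(lo.mean(0),up.mean(0))):e=b-a;print(a.round(4),b.round(4),np.linalg.norm(e[:2]).round(4),"yaw",np.degrees(np.arctan2(-e[0],e[1])).round(2))
im=cv2.imread("pics/w1.png");h=C[...,2]
m=(d>0)&(h>.155)&(h<.18);m[:, :150]=0;m[:,240:]=0;m[230:]=0
r=cv2.minAreaRect(np.float32(C[m][:,:2]*1000));print("grip top",r,np.median(C[m],0))
b=onplane("wrist",[(204,62),(208,228)],.118,P);e=b[0]-b[1];print("bar yaw",np.degrees(np.arctan2(e[1],e[0])),b)
M=R.from_rotvec(s["tcp_rot"]).as_matrix();print((M.T@(np.array([.585,-.102,.077])-s["tool_pos"])*100).round(2),M[:,0],M[:,1])
E
```

```text
[ 0.621  -0.1555  0.064 ] [0.5517 0.152  0.109 ] 0.3152 yaw 12.7
[ 0.5645 -0.1728  0.064 ] [0.4916 0.1403 0.109 ] 0.3214 yaw 13.11
[ 0.5928 -0.1641  0.064 ] [0.5217 0.1461 0.109 ] 0.3183 yaw 12.91
grip top ((554.947265625, 2.4879226684570312), (16.535968780517578, 29.517593383789062), 12.298696517944336) [0.55704767 0.00142332 0.16510462]
bar yaw 12.437209301765124 [[ 0.65801292  0.02658973  0.118     ]
 [ 0.5121106  -0.00558833  0.118     ]]
[ 0.22 -0.2  17.42] [ 9.50356718e-01  3.11162074e-01 -5.21359330e-04] [ 3.11162163e-01 -9.50356827e-01  9.53129798e-05]
```

Emit:
{"api": "step_arm", "payload": {"motion": [[5.0,0.2,-0.2,5,0],[5.0,0.2,-0.2,10,0],[5.0,0.2,-0.2,14,0],[5.0,0.2,-0.2,16,0],[5.0,0.2,-0.2,17.4,0],[5.0,0.2,-0.2,17.4,0],[5.0,0.2,-0.2,17.4,0]]}}

```text
time: 2.65
tool_pos: [0.5865, -0.1012, 0.0784]
tcp_rot: [3.101, 0.497, 0.002]
wrist_force: [0.1, 0.2, -0.3]
width: 0.584
grip_force: 0.0
```

Emit:
{"api": "step_arm", "payload": {"motion": [[1.0,0,0,0,0],[1.0,0,0,0,0],[1.0,0,0,0,0],[1.0,0,0,0,0],[1.0,0,0,0,0],[1.0,0,0,0,0]], "force": 60}}

```text
time: 3.25
tool_pos: [0.5871, -0.1009, 0.0793]
tcp_rot: [3.101, 0.498, 0.005]
wrist_force: [-1.3, -0.3, 6.6]
width: 0.186
grip_force: 58.0
```

Emit:
{"api": "step_arm", "payload": {"motion": [[5.0,0,0,0,0],[5.0,0,0,0,0],[5.0,0,0,0,0],[5.0,0,0,0.3,0],[5.0,0,0,0.5,0],[5.0,0,0,0.5,0],[5.0,0,0,0.5,0]]}}

```text
time: 3.95
tool_pos: [0.5858, -0.1006, 0.0731]
tcp_rot: [-3.102, -0.498, 0.0]
wrist_force: [-2.7, 1.1, 6.5]
width: 0.582
grip_force: 3.2
```

Emit:
{"api": "step_arm", "payload": {"motion": [[3.0,0,0,0,0],[3.0,0,0,0,0],[2.4,0,0,0,0],[2.4,0,0,0,0]]}}

```text
time: 4.35
tool_pos: [0.587, -0.0996, 0.0742]
tcp_rot: [-3.101, -0.497, -0.004]
wrist_force: [-2.3, 3.7, 9.9]
width: 0.283
grip_force: 4.8
```

Emit:
{"api": "step_arm", "payload": {"motion": [[2.4,0,0,-0.1,0],[1.0,0,0,-0.1,0],[1.0,0,0,-0.1,0],[1.0,0,0,-0.1,0],[1.0,0,0,-0.1,0],[1.0,0,0,-0.1,0]], "force": 80}}

```text
time: 4.95
tool_pos: [0.5868, -0.1004, 0.0747]
tcp_rot: [3.102, 0.498, 0.003]
wrist_force: [-1.8, 1.1, 8.4]
width: 0.183
grip_force: 78.3
```

```bash
python3 - <<'E'
from h import *
s=bot.read_state();im,d=bot.read_camera("wrist");cv2.imwrite("pics/w2.png",im[100:400,120:520,::-1].repeat(2,0).repeat(2,1));print(s["width"],s["tool_pos"])
E
```

```text
0.1825642029992183 [ 0.58675355 -0.10044773  0.07465118]
```

View pics/w2.png

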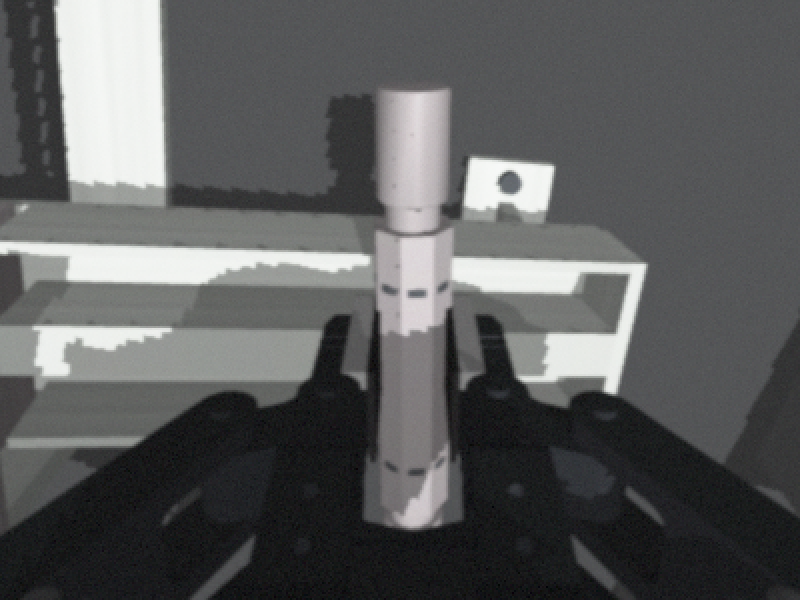

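The gauge is held square between the pads; I lift it slowly first.

Emit:
{"api": "step_arm", "payload": {"motion": [[1.0,0,0,-0.5,0],[1.0,0,0,-1.5,0],[1.0,0,0,-2.5,0],[1.0,0,0,-2.5,0]]}}

```text
time: 5.4
tool_pos: [0.5869, -0.1009, 0.1]
tcp_rot: [3.101, 0.498, 0.004]
wrist_force: [1.1, -0.6, -1.4]
width: 0.186
grip_force: 78.5
```

```bash
python3 - <<'E'
from h import *
s=bot.read_state();im,d=bot.read_camera("wrist");cv2.imwrite("pics/w3.png",im[100:400,120:520,::-1].repeat(2,0).repeat(2,1));print(s["width"],s["tool_pos"],s["wrist_force"],s["grip_force"])
P=pose("wrist",s);C=cloud("wrist",d,P)
for v in(150,175,190,205):print(C[v,327].round(4))
E
```

```text
0.18559538951444005 [ 0.58688601 -0.10093994  0.09999828] [ 1.09088338 -0.55173895 -1.35522455] 78.49210264161229
[ 0.6462 -0.0808  0.1165]
[ 0.636  -0.0842  0.1158]
[ 0.6296 -0.0863  0.1158]
[ 0.6225 -0.0887  0.1138]
```

View pics/w3.png

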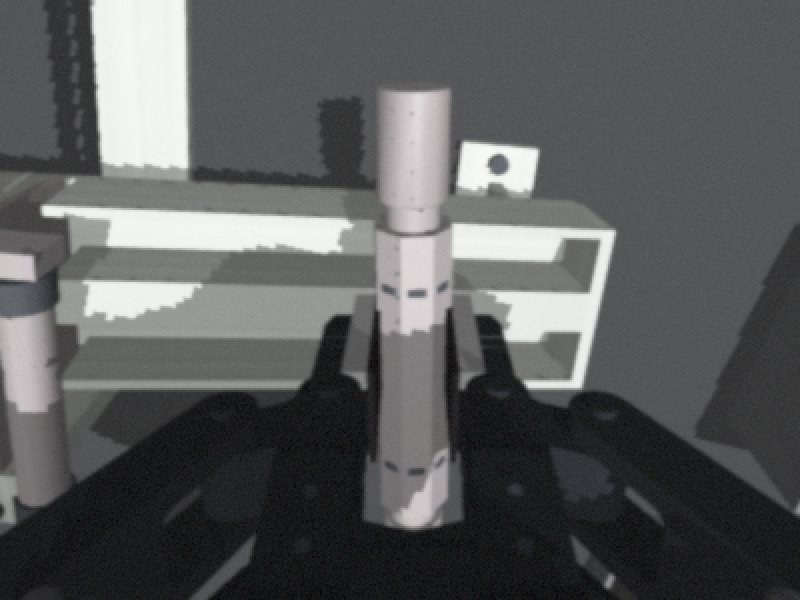

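The gauge hangs level and unslipped between the pads.

Emit:
{"api": "step_arm", "payload": {"motion": [[1.0,0,0,-3,0],[1.0,-1,1,-6,-7],[1.0,-3,2.3,-8,-14],[1.0,-6,4.6,-8,-21],[1.0,-9,6.9,-8,-28],[1.0,-12,9.2,-8,-35],[1.0,-15,11.5,-8,-42],[1.0,-18,13.7,-8,-49],[1.0,-20.5,15.6,-8,-56],[1.0,-22.5,17.2,-8,-63],[1.0,-23.7,18.1,-8,-70],[1.0,-23.7,18.1,-8,-74],[1.0,-23.7,18.1,-8,-74],[1.0,-23.7,18.1,-8,-74]]}}

```text
time: 6.85
tool_pos: [0.4171, -0.3465, 0.1779]
tcp_rot: [-2.179, -2.262, -0.0]
wrist_force: [0.7, -0.4, -2.6]
width: 0.182
grip_force: 78.7
```

```bash
python3 - <<'E'
from h import *
s=bot.read_state();im,d=bot.read_camera("wrist");cv2.imwrite("pics/w4.png",im[...,::-1]);np.save("w4d.npy",d);np.savez("w4s.npz",tool_pos=s["tool_pos"],tcp_rot=s["tcp_rot"])
M=R.from_rotvec(s["tcp_rot"]).as_matrix();print(s["time"],s["width"],s["tool_pos"],np.degrees(np.arctan2(M[1,0],M[0,0])))
E
```

```text
6.85 0.1822240724544816 [ 0.41705641 -0.34645704  0.17790613] 92.14229061625814
```

View pics/w4.png

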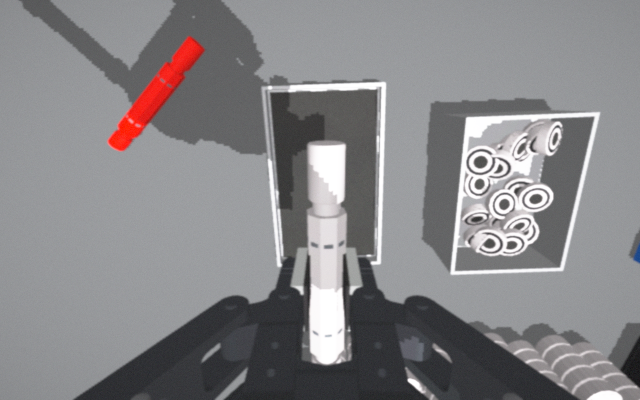

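The wrist view shows the shallow tray with rim corners near (263,86), (385,83), (381,264) and (279,266), and the gauge in line with its long side.

```bash
python3 - <<'E'
from h import *
s=dict(np.load("w4s.npz"));P=pose("wrist",s)
p=onplane("wrist",[(263,86),(385,83),(381,264),(279,266)],.016,P);print(p.round(4))
C=cloud("wrist",np.load("w4d.npy"),P);print("floor",np.median(C[110:135,290:370].reshape(-1,3),0),"rim",C[84:88,300:360,2].max(),"bench",np.median(C[150:200,400:425,2]))
M=R.from_rotvec(s["tcp_rot"]).as_matrix()
T=np.array([(M.T@(q-s["tool_pos"]))*100 for q in p]);print(T.round(2))
E
```

```text
[[ 0.3556 -0.2546  0.016 ]
 [ 0.469  -0.2477  0.016 ]
 [ 0.4833 -0.4378  0.016 ]
 [ 0.3684 -0.4446  0.016 ]]
floor [ 0.41908297 -0.28558617  0.00492204] rim 0.3214980358720109 bench 0.0011139737626399415
[[ 9.4  -5.79 16.2 ]
 [ 9.66  5.57 16.19]
 [-9.38  6.29 16.18]
 [-9.64 -5.22 16.19]]
```

Emit:
{"api": "step_arm", "payload": {"motion": [[1.0,0,0.2,4,-2],[1.0,0,0.2,8,-2],[1.0,0,0.2,12,-2],[1.0,0,0.2,14.5,-2],[1.0,0,0.2,15.8,-2],[1.0,0,0.2,16.5,-2],[1.0,0,0.2,16.8,-2],[1.0,0,0.2,17.0,-2],[1.0,0,0.2,17.0,-2]]}}

```text
time: 7.8
tool_pos: [0.4203, -0.3474, 0.0095]
tcp_rot: [2.136, 2.3, 0.0]
wrist_force: [-0.1, 0.1, -3.7]
width: 0.184
grip_force: 78.7
```

Emit:
{"api": "step_arm", "payload": {"motion": [[1.0,0,0,0.1,0],[1.0,0,0,0.2,0],[1.0,0,0,0.2,0],[1.0,0,0,0.2,0]]}}

```text
time: 8.2
tool_pos: [0.4199, -0.3472, 0.007]
tcp_rot: [2.137, 2.301, 0.0]
wrist_force: [0.8, -0.4, -0.5]
width: 0.181
grip_force: 79.0
```

Emit:
{"api": "step_arm", "payload": {"motion": [[1.0,0,0,0.1,0],[1.0,0,0,0.1,0],[1.7,0,0,0.1,0],[2.2,0,0,0.1,0],[3.0,0,0,0.1,0],[4.0,0,0,0.1,0],[4.0,0,0,0,0],[4.0,0,0,0,0]]}}

```text
time: 9.0
tool_pos: [0.4193, -0.3466, 0.0062]
tcp_rot: [-2.138, -2.302, -0.0]
wrist_force: [0.0, 0.2, 0.2]
width: 0.466
grip_force: 0.0
```

Emit:
{"api": "step_arm", "payload": {"motion": [[4.0,0,0,-0.5,0],[4.0,0,0,-2,0],[4.0,0,0,-5,0],[4.0,0,0,-10,0],[4.0,0,0,-15,0],[4.0,0,0,-20,0],[4.0,0,0,-20,0]]}}

```text
time: 9.7
tool_pos: [0.4237, -0.3505, 0.2173]
tcp_rot: [2.125, 2.289, 0.0]
wrist_force: [0.2, -0.7, 0.6]
width: 0.466
grip_force: 0.0
```

```bash
python3 - <<'E'
from h import *
s=bot.read_state();im,d=bot.read_camera("wrist");cv2.imwrite("pics/w5.png",im[...,::-1])
P=pose("wrist",s);C=cloud("wrist",d,P);h=C[...,2];X,Y=C[...,0],C[...,1]
m=(d>0)&(h>.012)&(h<.04)&(abs(X-.42)<.035)&(abs(Y+.346)<.085)
print(s["time"],s["tool_pos"],cv2.minAreaRect(np.float32(C[m][:,:2]*1000)),np.percentile(h[m],[50,95]))
M=R.from_rotvec(s["tcp_rot"]).as_matrix();print(M.round(4))
y=np.degrees(np.arctan2(M[1,0],M[0,0]));print("yaw",y,"grip shift",(M.T@(np.array([.554,.002,.131])-s["tool_pos"])*100).round(2))
E
```

```text
9.7 [ 0.4236836  -0.35053457  0.21731137] ((420.43548583984375, -348.750732421875), (17.84088706970215, 131.7742462158203), 4.264715671539307) [0.02138949 0.02375701]
[[-0.074   0.9972  0.0133]
 [ 0.9972  0.0742 -0.012 ]
 [-0.013   0.0124 -0.9998]]
yaw 94.24540131516873 grip shift [34.3  15.5   8.38]
```

View pics/w5.png

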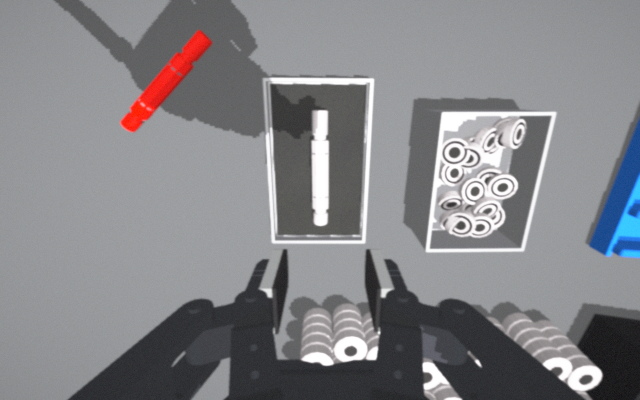

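The gauge lies flat in the tray at about (320,168), well centred. Next the gate grip.

Emit:
{"api": "step_arm", "payload": {"motion": [[4.0,33.8,16.0,-2,-8.6],[4.0,33.8,16.0,-2,-8.6],[4.0,33.8,16.0,-2,-8.6],[4.0,33.8,16.0,-2,-8.6],[4.0,33.8,16.0,-2,-8.6],[4.0,33.8,16.0,-2,-8.6],[4.0,33.8,16.0,-2,-8.6],[4.0,33.8,16.0,-2,-8.6],[4.0,33.8,16.0,-2,-8.6],[4.0,33.8,16.0,-2,-8.6],[4.0,33.8,16.0,-2,-8.6],[4.0,33.8,16.0,-2,-8.6],[4.0,33.8,16.0,-2,-8.6]]}}

```text
time: 11.05
tool_pos: [0.5535, 0.0012, 0.2262]
tcp_rot: [-1.961, -2.454, 0.0]
wrist_force: [-0.4, 0.2, 0.9]
width: 0.47
grip_force: 0.0
```

```bash
python3 - <<'E'
from h import *
s=bot.read_state();im,d=bot.read_camera("wrist");cv2.imwrite("pics/w6.png",im[...,::-1])
P=pose("wrist",s);C=cloud("wrist",d,P);h=C[...,2]
m=(d>0)&(h>.13)&(h<.18)&(abs(C[...,0]-.554)<.03)&(abs(C[...,1]-.002)<.04)&(im.max(2)<70)
t=m&(h>.158)
M=R.from_rotvec(s["tcp_rot"]).as_matrix();print(s["time"],s["tool_pos"],"yaw",np.degrees(np.arctan2(M[1,0],M[0,0])))
print(m.sum(),t.sum(),cv2.minAreaRect(np.float32(C[t][:,:2]*1000)),np.percentile(h[t],[5,50,95]),np.argwhere(t).mean(0))
print((M.T@(np.array([.554,.002,.131])-s["tool_pos"])*100).round(2))
E
```

```text
11.05 [0.55345532 0.00117309 0.22616844] yaw 102.74439528183366
819 628 ((554.0180053710938, 4.658963203430176), (14.970361709594727, 28.446332931518555), 13.362129211425781) [0.1619431  0.1656892  0.16685194] [213.7977707  325.55414013]
[0.07 0.07 9.52]
```

View pics/w6.png

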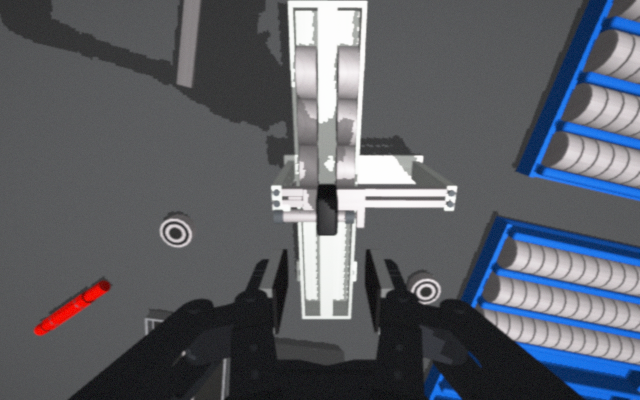

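The grip at (326,214) is midway between the fingers, and three bearings stand in each lane behind the gate.

Emit:
{"api": "step_arm", "payload": {"motion": [[4.0,0.15,0.05,4,0],[4.0,0.15,0.05,7,0],[4.0,0.15,0.05,9,0],[4.0,0.15,0.05,9.5,0],[4.0,0.15,0.05,9.5,0],[2.4,0.15,0.05,9.5,0],[1.0,0.15,0.05,9.5,0],[1.0,0.15,0.05,9.5,0],[1.0,0.15,0.05,9.5,0],[1.0,0.15,0.05,9.5,0]], "force": 60}}

```text
time: 12.1
tool_pos: [0.5547, 0.0035, 0.1333]
tcp_rot: [1.958, 2.454, 0.001]
wrist_force: [-2.4, -1.5, 6.1]
width: 0.178
grip_force: 59.8
```

Emit:
{"api": "step_arm", "payload": {"motion": [[1.0,0,0.6,0,0],[1.0,0,1.2,0,0],[1.0,0,1.8,0,0],[1.0,0,2.3,0,0],[1.0,0,2.8,0,0],[1.0,0,3.1,0,0],[1.0,0,3.3,0,0],[1.0,0,3.3,0,0],[1.0,0,3.3,0,0],[1.0,0,3.3,0,0],[1.0,0,3.3,0,0],[1.0,0,3.3,0,0],[1.0,0,3.3,0,0],[1.0,0,3.3,0,0],[1.0,0,3.3,0,0],[1.0,0,3.3,0,0]]}}

```text
time: 13.7
tool_pos: [0.5855, 0.0104, 0.1332]
tcp_rot: [1.959, 2.456, -0.003]
wrist_force: [-7.5, -3.0, 8.2]
width: 0.18
grip_force: 60.3
```

```bash
python3 - <<'E'
from h import *
s=bot.read_state();print(s["time"],s["tool_pos"],s["wrist_force"],s["width"],s["grip_force"])
d=s["tool_pos"]-np.array([.5547,.0035,.1333]);print("along track x mm",1000*(d[0]*.975+d[1]*.2215), "from grip centre estimate",1000*((s["tool_pos"][0]-.554)*.975+(s["tool_pos"][1]-.0025)*.2215))
P=pose("wrist",s)
im,_=bot.read_camera("wrist");a=im[40:360,160:480,::-1];b=bot.read_camera("scene")[0][175:305,240:370,::-1]
cv2.imwrite("pics/w7.png",np.hstack([cv2.resize(a,(400,400)),cv2.resize(b,(400,400),interpolation=2)]))
E
```

```text
13.7 [0.58545369 0.01040777 0.13322763] [-7.54484482 -3.03974966  8.18318997] 0.17988353889193348 60.26888608932495
along track x mm 31.51491779552435 from grip centre estimate 32.41891779552428
```

View pics/w7.png

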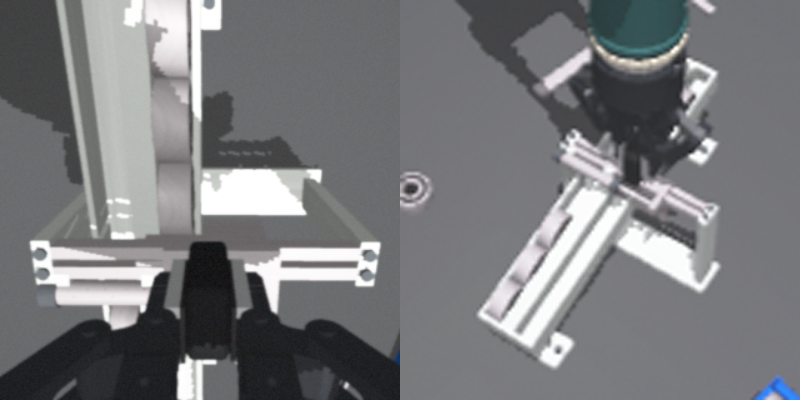

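The near lane is empty above the gate and its three bearings sit at the end of the run-out. The far three are still held. I'll let it settle, then hand in.

Emit:
{"api": "step_arm", "payload": {"motion": [[1.0,0,0.1,0,0],[1.0,0,0.1,0,0],[1.0,0,0.1,0,0],[1.0,0,0.1,0,0],[1.0,0,0.1,0,0],[1.0,0,0.1,0,0],[1.0,0,0.1,0,0],[1.0,0,0.1,0,0],[1.0,0,0.1,0,0],[1.0,0,0.1,0,0]]}}

```text
time: 14.8
tool_pos: [0.5863, 0.0106, 0.1332]
tcp_rot: [-1.959, -2.456, 0.003]
wrist_force: [-8.2, -3.9, 9.3]
width: 0.174
grip_force: 60.3
```

```bash
python3 -c "
from workcell import bot
s=bot.read_state();print(s['time'],s['tool_pos'],s['wrist_force'],s['grip_force']);print(bot.finish_job())"
```

```text
14.8 [0.58625964 0.01059933 0.13322601] [-8.19518279 -3.8792767   9.3207988 ] 60.320080518722534
the job is handed in; nothing more can be done
None
```

Job handed in at 14.8 s, with no verdict returned: the plug gauge lies flat in the tray, the gate is held at about 33 mm, the three near-lane bearings are at the end of the run-out, and the far-lane three are still behind the gate.

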